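Reseat the assay cassette under a push-latch cover

ROBOT

A 6-joint arm with a two-finger parallel gripper is mounted at the origin on the work surface. World frame = base frame: x ahead of the robot, y to its left, z up, the work surface at z = 0. Lengths are in m, angles in rad, forces in N, time in s.
With the tool pointing down it reaches from about 0.3 to 0.775 m from the base axis. Payload 14.6 kg.
Tool frame: the origin (TCP) lies on the mounting face of the last link; the fingertips stand 199 mm ahead of it and the grasp point (between the pads) lies 180 mm ahead of it; z points along the fingers, y is the direction in which the jaws open and shut (so a half turn about z gives the same grasp; the last joint's range is limited). The gripper opens to 94 mm and grips with 3 to 60 N. Pads are 16 mm wide; open, the fingers measure 119 mm over their backs; the gripper's body (75 mm by 177 mm) begins 78 mm behind the grasp point.
Start: joints at [-0.067, 0.3, 1.521, -0, 1.321, -0.067], TCP at [0.55, -0, 0.405] pointing down, gripper open.
Joint ranges: [-3.03, 3.03], [-0.79, 2.21], [0.23, 2.52], [-1.04, 4.18], [0, 3.07], [-2.55, 2.55]. Speed limits (rad/s): [2.22, 2.22, 2.57, 3.14, 3.14, 3.14].

INTERFACE

Orientations are given as [roll, pitch, yaw] about the fixed x, y, z axes, in that order (R = Rz(yaw) Ry(pitch) Rx(roll)).
In Python, from station import sensors, vision, job gives the robot as it stands. The module is installed in compiled form; this text tells all that it offers.
- The arm moves only by the tool arm_command, never from a script. Its argument "plan" is one flat list of numbers, 5 for each row, row after row: the closure, from -1 (fully open) to 1 (shut), so that 0 is half open, then the shift along the world's x, y, z scaled (see below), then the turn about the world's z scaled (see below). A call has 1 to 20 rows; each row is the pose to reach, as a shift and turn from the pose commanded when the call began; what a row does not reach only later rows make up. The controller multiplies each number of a shift by 400 mm and each number of a turn by 120 degrees. A row lasts 1/10 s, in which the tool goes at most 50 mm and 8.59 degrees, less where a joint would pass 70% of its speed; a pose out of reach is approached as far as the arm can. A call with a number of a shift or a turn outside -1 to 1 is refused whole. A call with a gripper value outside its range is refused whole. The fingers move at their own pace and stop on an object; "newtons" is the grip in N (left out, the last holds). Time passes only in rows, so rows that repeat a pose let the fingers close. It gives the time, the measured TCP pose, the force and the opening at its end, in the units of the state.
- sensors.get_obs(): the state, without advancing time (a new reading comes with each control period).
- vision.camera(name): name is "scene" or "side" or "wrist"; returns the picture (384x512x3 uint8, blue, green, red); there is no depth.
- vision.camera_params(name): a dict with "intrinsics" (3x3 intrinsics, pixels), "rvec" (rotation vector, rad) and "tvec" (3), from world to camera coordinates, as OpenCV has them. Camera axes: x right, y down, z forward; pixel columns grow to the right and rows downward; lengths in m; the calibration is good to about 2 mm. A picture is of the moment at which its call begins: read the wrist's pose just before it. camera_params takes no time and is no camera call; for the wrist camera it gives the pose at the moment of the call.
- job.hand_in(): hands the job in, once; it reports no verdict.
Trained networks look in the newest picture that a camera, given by its name, has taken for a name from the list of things; names that differ only in an ending like _2 or _b are one class to them, and where a whole thing is asked for, a point or a joint stands for the part that bears it (a point fixed in the world has none). Each returns a list of dicts, best first, with "confidence" (0 to 1); they miss things now and then, are a little off and sometimes report something else, mostly with a low value. They report only what shows in the picture. A call takes as long as a camera call.
- vision.search_frame(name, camera): "at" ([row, column] in pixels, amid what is visible of it).
- vision.silhouettes(name, camera): "mask" (384x512 bool, what is visible of it) and "at" ([row, column] in pixels, amid what is visible of it).
- vision.pinpoint(name, camera): "at" ([row, column] in pixels: a listed point, or the origin of a listed thing).
The state is a dict: "time_s": time; "qpos": joint angles; "joint_vel": joint speeds; "tau": joint torques, N m; "ee_pos": TCP position; "eef_rot": TCP orientation; "force": force on the tool from outside, world axes, zero at the start; "moment": the same for the moment, N m; "grip_width": finger opening in m.
Only numpy, scipy, OpenCV 4.12 (cv2) and the standard library are available. Lean on these libraries where they do the work, as an engineer would, in place of code of your own. Each camera call takes 0.05 s, during which the arm holds its last target.

TASK

Working by fingertip only, press the yellow cover of the assay reader so that it pops open, push the green cassette inside down until it is fully home, then press the yellow cover shut again so that it stays latched when you let go. Do not grip or lift anything, leave the reader with the blue cover shut, and leave the other things on the bench where they stand.

Things in the scene. Friction and masses are not known exactly. Their poses are not given: they have to be found in the camera images.
- reader_yellow: fixed white assay reader 210 (x) x 140 (y) x 92 mm high with a yellow cover let into its top; origin at the centre of its underside, its +z up, its -x towards its front (the cover's free edge), its y along the hinge
- cover_yellow (a joint): hinge angle of the yellow cover (rad): 0 latched flush, 1.25 sprung fully open (steep), -0.06 pressed in to its firm stop. Push-push latch: shut, press the mark in to the stop (6 mm, about 3 N) and let go: it springs open within 1.5 s and stays; open, push it down past flush to the stop (2 to 3 N) and let go: it stays latched. It does not lift open without the press
- cover_yellow_press (a point): press mark, a white dot 22 mm across on the outer (upper, when shut) face of the yellow cover, on its centre line, 95 mm from the hinge line and 28 mm from the free edge; moves with the cover. Cover plate: 122 mm from hinge line to free edge, 112 mm wide, 8 mm thick
- cover_yellow_hinge (a point): middle of the yellow cover's hinge line, which runs along the reader's y, 35 mm behind the reader's centre, 84 mm above the table, at the cover's lower face; moves only with the reader
- cassette_yellow (a joint): travel of the green cassette under the yellow cover (m): 0 to 0.003 at the start (standing proud), grows as it is pushed down, 0.010 = fully home against its stop; stays where it is left, takes about 4 N to move; negative = pulled up out of its slot
- cassette_yellow_top (a point): centre of the top face (26 x 70 mm, white label) of the green cassette in the chamber under the yellow cover, 85 mm in front of the hinge line on the centre line, 66 to 69 mm above the table when proud and 59 mm when home. Chamber: 122 x 116 mm, deck at 56 mm, front wall 76 mm, side and rear walls 92 mm above the table
- reader_blue: fixed white assay reader 210 (x) x 140 (y) x 92 mm high with a blue cover let into its top; origin at the centre of its underside, its +z up, its -x towards its front (the cover's free edge), its y along the hinge; not to be used
- cover_blue (a joint): hinge angle of the blue cover (rad): 0 = latched shut, flush with the side walls; up to 1.25 = sprung fully open, standing steeply up from the hinge; about -0.06 = pressed in against its stop; stays shut
- amber_bottle_mid (a point): bystander: capped brown glass bottle, 60 mm across, 130 mm tall, upright; point at its centre, half-way up
- beaker_mid (a point): bystander: open glass beaker, 70 mm across, 90 mm tall, upright; point at its centre, half-way up
- vial_mid (a point): bystander: small glass vial with a white cap, 24 mm across, 55 mm tall, standing between the two readers; point at its centre, half-way up
- jar_mid (a point): bystander: small white jar with a red cap, 48 mm across, 45 mm tall, standing nearer the robot, on its left; point at its centre, half-way up
- tip_box_mid (a point): bystander: box of pipette tips, 120 x 82 mm, 54 mm tall without the yellow tips (66 mm with); point at its centre, half-way up
- reagent_bottle_mid (a point): bystander: white plastic bottle with a blue cap, 56 mm across, 100 mm tall, upright; point at its centre, half-way up
- pipette_mid (a point): bystander: hand pipette lying flat, 250 mm long, 30 mm wide, 26 mm high; point at its centre, half-way up

How it is judged:
On the way, in this order (a step that is already met when the one before it is completed fails the run):
1. the yellow cover has popped fully open (value of joint cover_yellow above 1.1 rad), for 0.2 s.
2. with the cover open, the cassette is pushed fully home (value of joint cassette_yellow above 0.008 m and value of joint cover_yellow above 0.6 rad), for 0.2 s.
At the end, for the whole second after the job is handed in: The yellow cover is latched shut by itself (within 0.025 rad of flush, not held in), the green cassette is home (at least 8 of its 10 mm), and the blue cover is still shut (value of joint cover_yellow between -0.02 and 0.025 rad and velocity of joint cover_yellow below 0.05 rad/s and value of joint cassette_yellow above 0.008 m and value of joint cover_blue below 0.025 rad); the robot touches nothing.
It fails at once if the blue reader's cover is pressed open (value of joint cover_blue above 0.1 rad).
It fails at once if the cassette is pulled up instead of pressed down (value of joint cassette_yellow below -0.004 m).
It fails at once if one of the other things on the bench (bottles, beaker, vial, jar, tip box, pipette) is lifted, knocked or pushed away (more than 25 mm) (distance of any of amber_bottle_mid, beaker_mid, vial_mid, jar_mid, tip_box_mid, reagent_bottle_mid, pipette_mid from where it was at the start of the episode above 0.025 m).
It also fails if it takes over 58 s, if anything falls off the work surface, if the arm or the gripper's body presses on something with over 40 N, if the wrist force passes 120 N, or if a joint passes its speed limit or range.

## Working session

There is one attempt and no reset: what is moved stays moved. The work goes in short steps, Python scripts to look and compute and a tool call to move; the robot and the scene stay as the last step left them, time stands still between calls to the robot, and variables do not carry over. Pictures are saved under pics/ and viewed, and the job is handed in when it is done.

Besides the shell and the picture viewer there is one more tool, called in YAML: its name, and indented under it one key for each argument. arm_command: Moves the arm, as the interface text tells. Its arguments: {"type":"object","properties":{"plan":{"type":"array"},"newtons":{"type":"number"}},"required":["plan"]}

```bash
mkdir -p pics; cat > h.py <<'E'
import numpy as np, cv2
from station import sensors, vision, job
def P(name):
    p=vision.camera_params(name); K=np.array(p["intrinsics"],float).reshape(3,3); R=cv2.Rodrigues(np.array(p["rvec"],float))[0]; t=np.array(p["tvec"],float).ravel()
    return K,R,t
def back(cam,at,z):
    K,R,t=P(cam); d=R.T@np.linalg.inv(K)@np.array([at[1],at[0],1.]); c=-R.T@t
    return c+d*(z-c[2])/d[2]
def proj(cam,X):
    K,R,t=P(cam); q=K@(R@np.array(X,float)+t); return q[1]/q[2],q[0]/q[2]
E
python3 - <<'E'
from h import *
for c in ["scene","side","wrist"]:
    cv2.imwrite(f"pics/{c}0.png",vision.camera(c))
    for n,z in [("cover_yellow_press",.092),("cover_yellow_hinge",.084),("reader_yellow",0)]:
        for r in vision.pinpoint(n,c)[:2]: print(c,n,r["confidence"],np.round(r["at"],1),np.round(back(c,r["at"],z),4))
print(sensors.get_obs())
E
```

```text
scene cover_yellow_press 0.93 [187.7 333.2] [0.5104 0.1836 0.092 ]
scene cover_yellow_hinge 0.67 [218.7 326.6] [0.6062 0.1722 0.084 ]
scene reader_yellow 0.69 [187.3 334.6] [0.4325 0.1969 0.    ]
scene reader_yellow 0.66 [229.1 321.8] [0.582  0.1687 0.    ]
side cover_yellow_press 0.91 [144.1 241.7] [0.5115 0.1974 0.092 ]
side cover_yellow_hinge 0.65 [152.7 271.1] [0.5993 0.1616 0.084 ]
side reader_yellow 0.72 [168.3 262.6] [0.5782 0.1914 0.    ]
wrist reader_yellow 0.61 [ 24.7 275.1] [0.5722 0.1762 0.    ]
{'time_s': 0.6, 'qpos': array([-6.65951552e-02,  2.99863556e-01,  1.52099253e+00, -2.29016674e-07,
        1.32073210e+00, -6.65431345e-02]), 'joint_vel': array([-2.21455579e-04,  2.42304402e-04,  7.88975887e-07,  9.74350120e-04,
        1.03118023e-04, -5.95695614e-04]), 'tau': array([-1.73422122e-03, -5.31481183e+01, -3.52828038e+01,  7.07835727e-02,
        2.13613763e-02,  6.93120023e-05]), 'ee_pos': array([5.49984365e-01, 7.58124020e-07, 4.04668745e-01]), 'eef_rot': array([3.14158820e+00, 5.18982056e-07, 1.57074436e+00]), 'force': array([0.551339  , 0.17287776, 0.08279533]), 'moment': array([ 0.02818447,  0.03336175, -0.05891209]), 'grip_width': 0.09415805553097778}
```

View pics/scene0.png

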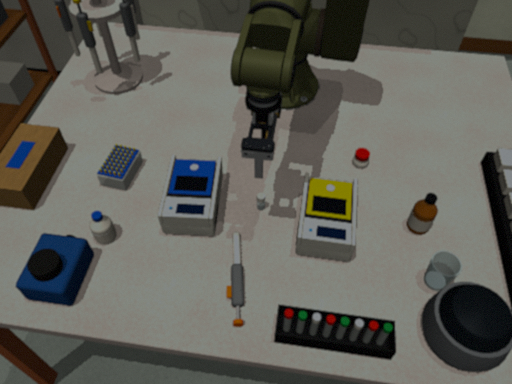

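View pics/side0.png

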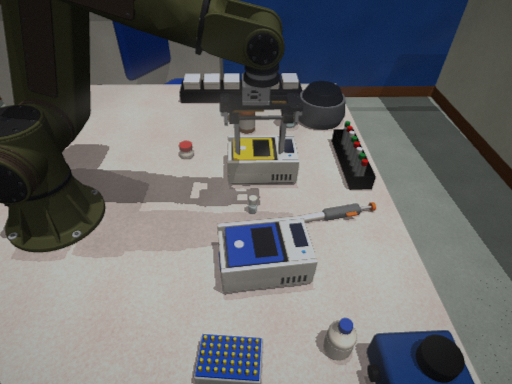

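View pics/wrist0.png

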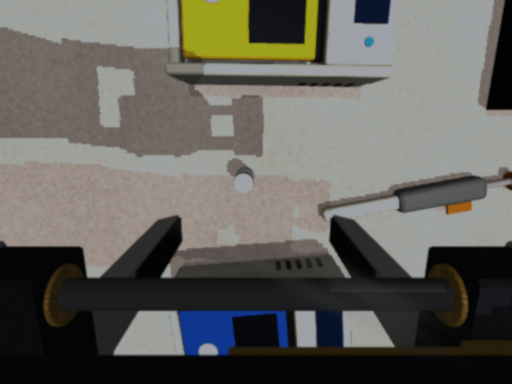

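The wrist picture shows the yellow reader's near side edge at row ~65 (cols 170–390), the vial at (180,243) and the blue reader at the bottom. The scene picture shows the yellow cover's dot at (187,333). Next I'll fit the cover outline for yaw.

```bash
python3 - <<'E'
from h import *
from scipy.optimize import least_squares
def rp(p,pts):
    x,y,a=p; c,s=np.cos(a),np.sin(a)
    return [(x+c*q[0]-s*q[1],y+s*q[0]+c*q[1],q[2]) for q in pts]
for c in ["scene","side","wrist"]:
    im=vision.camera(c).astype(int); b,g,r=im[...,0],im[...,1],im[...,2]
    m=((r>120)&(g>110)&(b<70)).astype(np.uint8)
    n,l,st,ce=cv2.connectedComponentsWithStats(m)
    i=1+np.argmax(st[1:,4]); print(c,st[i])
    cnt=max(cv2.findContours((l==i).astype(np.uint8),0,2)[0],key=cv2.contourArea)
    h=cv2.convexHull(cnt)[:,0]
    print([ (int(u),int(v),np.round(back(c,(v,u),.092)[:2],3).tolist()) for u,v in cv2.approxPolyDP(h,2,True)[:,0]])
# wrist: reader edge back-projection
for at in [(65,170),(65,390)]: print(back("wrist",at,.092))
for n,z in [("vial_mid",.0275),("jar_mid",.022),("amber_bottle_mid",.065)]:
  vision.camera("scene")
  for r in vision.pinpoint(n,"scene")[:1]: print(n,r["confidence"],back("scene",r["at"],z))
im=cv2.imread("pics/scene0.png")[140:270,280:380]; cv2.imwrite("pics/crop1.png",cv2.resize(im,None,fx=5,fy=4.5,interpolation=2))
E
```

```text
scene [307 178  45  41 827]
[(351, 183, [0.487, 0.229]), (349, 218, [0.601, 0.226]), (307, 212, [0.599, 0.122]), (312, 179, [0.489, 0.127])]
side [233 138  41  22 461]
[(271, 139, [0.604, 0.223]), (273, 159, [0.601, 0.12]), (233, 157, [0.484, 0.133]), (234, 142, [0.488, 0.209]), (240, 139, [0.507, 0.225])]
wrist [ 181    0  137   59 5198]
[(317, 0, [0.603, 0.17]), (313, 58, [0.602, 0.123]), (202, 57, [0.501, 0.124]), (183, 48, [0.484, 0.131]), (181, 0, [0.484, 0.17])]
[0.47097113 0.11676203 0.092     ]
[0.67247096 0.11687626 0.092     ]
vial_mid 0.71 [ 0.53210665 -0.00722629  0.0275    ]
jar_mid 0.73 [0.34204717 0.27666839 0.022     ]
amber_bottle_mid 0.65 [0.53291162 0.41325705 0.065     ]
```

View pics/crop1.png

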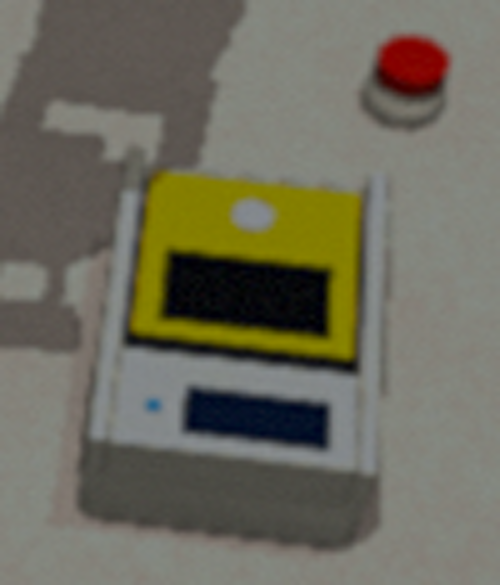

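arm_command:
  plan: [1,-0.09,0.44,0,0.75,1,-0.09,0.44,0,0.75,1,-0.09,0.44,0,0.75,1,-0.09,0.44,0,0.75,1,-0.09,0.44,0,0.75,1,-0.09,0.44,0,0.75,1,-0.09,0.44,0,0.75,1,-0.09,0.44,0,0.75,1,-0.09,0.44,0,0.75,1,-0.09,0.44,0,0.75,1,-0.09,0.44,0,0.75,1,-0.09,0.44,0,0.75,1,-0.09,0.44,0,0.75]

```text
time_s: 2.35
ee_pos: [0.514, 0.176, 0.4047]
eef_rot: [3.142, 0.0, 3.139]
force: [-0.7, -0.3, -0.4]
grip_width: 0.0007
```

```bash
python3 - <<'E'
from h import *
o=sensors.get_obs(); print(o["time_s"],o["ee_pos"],o["eef_rot"],o["grip_width"],o["force"],o["qpos"])
for c in ["wrist","side","scene"]:
    cv2.imwrite(f"pics/{c}1.png",vision.camera(c))
    for n,z in [("cover_yellow_press",.092),("cover_yellow_hinge",.084)]:
        for r in vision.pinpoint(n,c)[:1]: print(c,n,r["confidence"],np.round(r["at"],1),np.round(back(c,r["at"],z),4))
E
```

```text
2.35 [0.51399125 0.17599751 0.40467304] [3.14154080e+00 5.86050387e-05 3.13917028e+00] 0.0007153706495511395 [-0.68557508 -0.3390522  -0.3774527 ] [ 2.62477076e-01  2.84932528e-01  1.54022805e+00  3.58604723e-05
  1.31636194e+00 -1.30590590e+00]
wrist cover_yellow_press 0.94 [186.7 257.7] [0.5111 0.179  0.092 ]
side cover_yellow_press 0.79 [146.2 242.7] [0.5142 0.1863 0.092 ]
side cover_yellow_hinge 0.58 [151.9 274.2] [0.6091 0.1654 0.084 ]
scene cover_yellow_press 0.91 [188.4 332.8] [0.5129 0.1827 0.092 ]
scene cover_yellow_hinge 0.87 [217.4 328.1] [0.6017 0.1758 0.084 ]
```

View pics/wrist1.png

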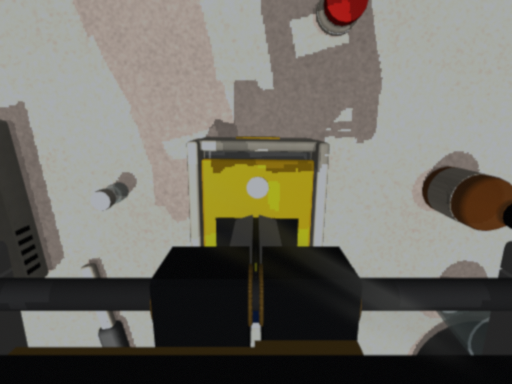

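View pics/side1.png

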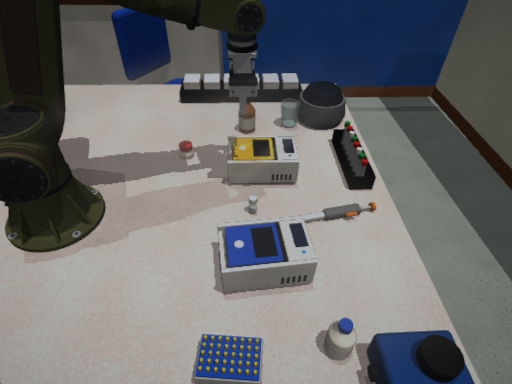

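The dot is at (187,257) in the wrist picture, which puts it at about (0.511, 0.179). The walls run straight up the image, so yaw ≈ 0. I'll press it now.

arm_command:
  plan: [1,-0.007,0.006,-0.12,0,1,-0.007,0.006,-0.22,0,1,-0.007,0.006,-0.27,0,1,-0.007,0.006,-0.285,0,1,-0.007,0.006,-0.295,0,1,-0.007,0.006,-0.3,0,1,-0.007,0.006,-0.3,0]

```text
time_s: 3.5
ee_pos: [0.5113, 0.1784, 0.2861]
eef_rot: [3.141, 0.001, 3.142]
force: [-4.1, -0.7, 4.8]
grip_width: 0.0005
```

arm_command:
  plan: [1,0,0,-0.005,0,1,0,0,-0.007,0,1,0,0,-0.007,0]

```text
time_s: 3.8
ee_pos: [0.5113, 0.1785, 0.2854]
eef_rot: [3.141, 0.003, -3.141]
force: [-14.2, -3.6, 27.7]
grip_width: 0.0
```

It's at the stop: the force jumped to 28 N. Now release and retreat up and forward.

arm_command:
  plan: [1,0,0,0.05,0,1,-0.05,0,0.15,0,1,-0.15,0,0.22,0,1,-0.25,0,0.3,0,1,-0.25,0,0.35,0,1,-0.25,0,0.35,0,1,-0.25,0,0.35,0,1,-0.25,0,0.35,0,1,-0.25,0,0.35,0,1,-0.25,0,0.35,0,1,-0.25,0,0.35,0,1,-0.25,0,0.35,0,1,-0.25,0,0.35,0,1,-0.25,0,0.35,0,1,-0.25,0,0.35,0,1,-0.25,0,0.35,0]

```text
time_s: 5.4
ee_pos: [0.4112, 0.1784, 0.4219]
eef_rot: [3.142, 0.0, -3.142]
force: [-0.2, -0.0, 0.1]
grip_width: 0.0005
```

```bash
python3 - <<'E'
from h import *
o=sensors.get_obs(); print(o["time_s"],o["ee_pos"],o["force"])
for c in ["wrist","side","scene"]:
    im=vision.camera(c);cv2.imwrite(f"pics/{c}2.png",im)
    for n,z in [("cassette_yellow_top",.067),("cover_yellow_hinge",.084)]:
        for r in vision.pinpoint(n,c)[:1]: print(c,n,r["confidence"],np.round(r["at"],1),np.round(back(c,r["at"],z),4))
    if c=="scene": cv2.imwrite("pics/crop2.png",cv2.resize(im[120:270,270:390],None,fx=4.5,fy=3.9,interpolation=2))
E
```

```text
5.4 [0.411176   0.17840091 0.42186387] [-0.21502075 -0.04835644  0.14535902]
wrist cover_yellow_hinge 0.54 [337.5 250.8] [0.6054 0.1735 0.084 ]
side cassette_yellow_top 0.65 [152.  246.2] [0.525  0.1904 0.067 ]
side cover_yellow_hinge 0.64 [150.5 273.4] [0.6073 0.1726 0.084 ]
scene cover_yellow_hinge 0.58 [220.6 327.9] [0.6115 0.1757 0.084 ]
```

View pics/crop2.png

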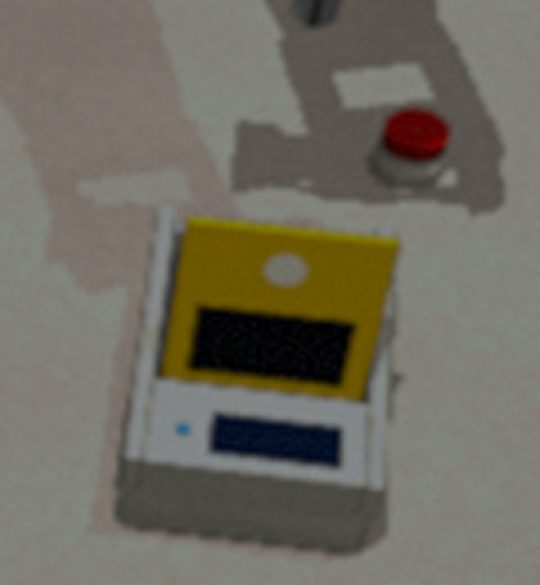

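View pics/side2.png

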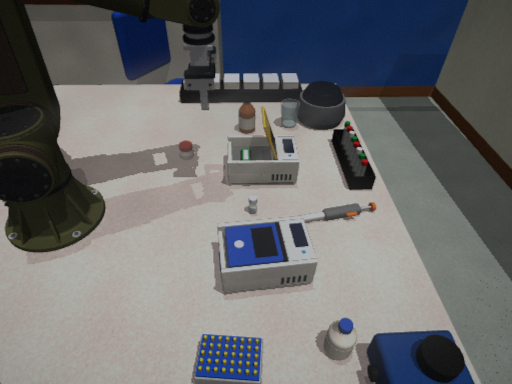

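View pics/wrist2.png

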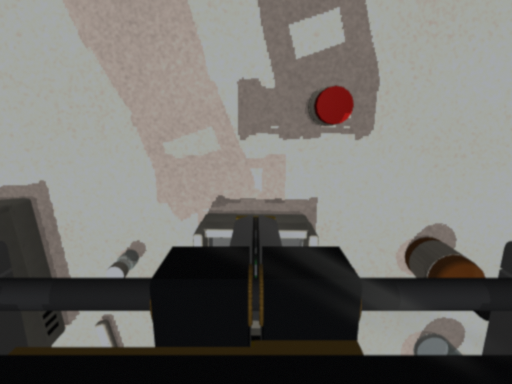

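The cover stands open: it is edge-on in the side view at about (133,268). The cassette is at (152,246). I'll push the cassette down slightly ahead of its centre, to keep clear of the cover.

arm_command:
  plan: [1,0.12,0,0,0,1,0.22,0,0,0,1,0.257,0,-0.05,0,1,0.257,0,-0.15,0,1,0.257,0,-0.25,0,1,0.257,0,-0.35,0,1,0.257,0,-0.38,0,1,0.257,0,-0.395,0,1,0.257,0,-0.405,0,1,0.257,0,-0.411,0,1,0.257,0,-0.414,0,1,0.257,0,-0.414,0]

```text
time_s: 7.05
ee_pos: [0.5143, 0.1785, 0.2583]
eef_rot: [3.141, 0.003, -3.142]
force: [-5.0, -1.9, 11.6]
grip_width: 0.0006
```

arm_command:
  plan: [1,0,0,-0.004,0,1,0,0,-0.006,0,1,0,0,-0.006,0,1,0,0,-0.006,0]

```text
time_s: 7.45
ee_pos: [0.5143, 0.1785, 0.2579]
eef_rot: [3.141, 0.004, -3.141]
force: [-16.3, -4.9, 36.7]
grip_width: 0.0008
```

The cassette is home: tip at z = 0.059 and a hard stop at 37 N. Now up and over, to come down behind the cover.

arm_command:
  plan: [1,0,0,0.1,0,1,0,0,0.2,0,1,0,0,0.32,0,1,0,0,0.42,0,1,0,0,0.46,0,1,0.05,0,0.46,0,1,0.15,0,0.46,0,1,0.2525,0,0.46,0,1,0.2525,0,0.46,0,1,0.2525,0,0.35,0,1,0.2525,0,0.28,0,1,0.2525,0,0.28,0,1,0.2525,0,0.28,0]

```text
time_s: 8.75
ee_pos: [0.6148, 0.1785, 0.3678]
eef_rot: [3.141, 0.002, -3.141]
force: [0.1, -0.3, 0.8]
grip_width: 0.0004
```

```bash
python3 - <<'E'
from h import *
o=sensors.get_obs(); print(o["time_s"],o["ee_pos"],o["force"])
a=vision.camera("side");b=vision.camera("scene")
for c in ["side"]:
    for r in vision.pinpoint("cassette_yellow_top",c)[:1]: print(r["confidence"],r["at"],[np.round(back(c,r["at"],z),4) for z in (.059,.067)])
cv2.imwrite("pics/s3.png",np.hstack([cv2.resize(a[90:200,190:320],(400,400)),cv2.resize(b[120:270,270:390],(400,400))]))
E
```

```text
8.75 [0.61483208 0.1785046  0.36776458] [ 0.05510315 -0.2753875   0.84602861]
0.67 [168.4, 261.0] [array([0.5666, 0.1182, 0.059 ]), array([0.5658, 0.1083, 0.067 ])]
```

View pics/s3.png

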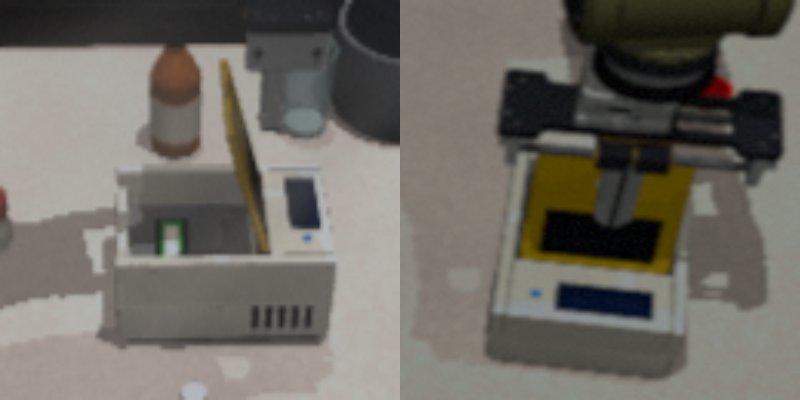

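The side view (left half) shows the cassette low in the chamber at about (240,172) and the finger behind the open cover. Now I'll swing the cover shut along its arc.

arm_command:
  plan: [1,-0.05,0,-0.004,0,1,-0.078,0,-0.009,0,1,-0.105,0,-0.016,0,1,-0.13,0,-0.028,0,1,-0.155,0,-0.042,0,1,-0.18,0,-0.06,0,1,-0.202,0,-0.08,0,1,-0.22,0,-0.105,0,1,-0.237,0,-0.131,0,1,-0.248,0,-0.15,0,1,-0.254,0,-0.167,0,1,-0.258,0,-0.18,0,1,-0.26,0,-0.192,0,1,-0.26,0,-0.2,0,1,-0.26,0,-0.206,0,1,-0.26,0,-0.206,0]

```text
time_s: 10.5
ee_pos: [0.5111, 0.1785, 0.2854]
eef_rot: [3.141, 0.001, -3.142]
force: [-9.8, -2.9, 25.9]
grip_width: 0.0004
```

It's at the stop again (26 N, tip at 0.0864). Release straight up.

arm_command:
  plan: [1,0,0,0.02,0,1,0,0,0.06,0,1,0,0,0.15,0,1,0,0,0.25,0,1,-0.1,0,0.35,0,1,-0.2,0,0.4,0,1,-0.3,0,0.4,0,1,-0.3,0,0.4,0,1,-0.3,0,0.4,0,1,-0.3,0,0.4,0,1,-0.3,0,0.4,0,1,-0.3,0,0.4,0,1,-0.3,0,0.4,0,1,-0.3,0,0.4,0,1,-0.3,0,0.4,0]

```text
time_s: 12.0
ee_pos: [0.3911, 0.1784, 0.4434]
eef_rot: [-3.142, -0.0, 3.141]
force: [-0.1, -0.4, -0.3]
grip_width: 0.0006
```

```bash
python3 - <<'E'
from h import *
o=sensors.get_obs(); print(o["time_s"],o["ee_pos"],o["force"])
a=vision.camera("side");b=vision.camera("scene")
for c in ["side","scene"]:
    for r in vision.pinpoint("cover_yellow_press",c)[:1]: print(c,r["confidence"],r["at"],back(c,r["at"],.092))
cv2.imwrite("pics/s4.png",np.hstack([cv2.resize(a[90:200,190:320],(400,400)),cv2.resize(b[120:270,270:390],(400,400))])); cv2.imwrite("pics/scene4.png",b)
E
```

```text
12.0 [0.39110518 0.17838412 0.44337035] [-0.12176435 -0.37139047 -0.27885523]
side 0.6 [145.5, 239.9] [0.50578943 0.19021025 0.092     ]
scene 0.8 [184.7, 331.3] [0.50100052 0.17824755 0.092     ]
```

View pics/s4.png

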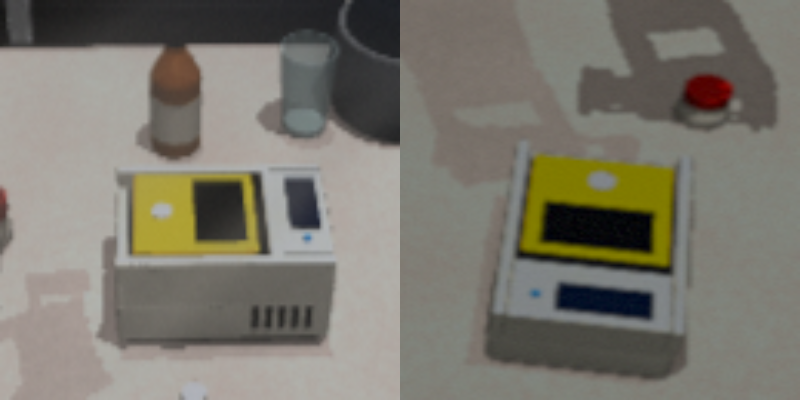

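View pics/scene4.png

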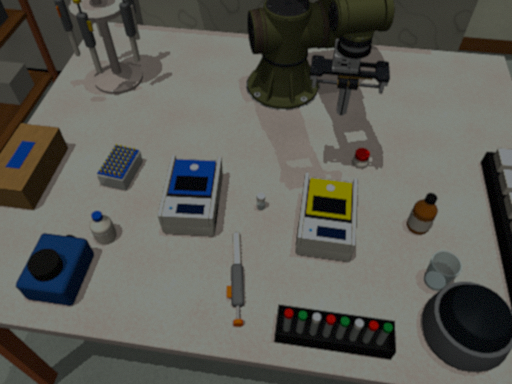

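The cover looks flush, but the reported dot sits 3 px off its position at the start. I'll compare directly with the first pictures.

```bash
python3 - <<'E'
from h import *
for c in ["scene","side"]:
    im=vision.camera(c); old=cv2.imread(f"pics/{c}{0 if c=='scene' else 1}.png")
    for k in (old,im):
        i=k.astype(int); b,g,r=i[...,0],i[...,1],i[...,2]
        m=((r>120)&(g>110)&(b<70)).astype(np.uint8)
        n,l,st,ce=cv2.connectedComponentsWithStats(m); j=1+np.argmax(st[1:,4]); print(c,st[j],ce[j])
    if c=="scene": cv2.imwrite("pics/cmp.png",np.hstack([cv2.resize(k[165:230,295:365],(400,400),interpolation=0) for k in (old,im)]))
    for _ in range(2):
        vision.camera(c); print([ (r["confidence"],r["at"]) for r in vision.pinpoint("cover_yellow_press",c)[:1]])
E
```

```text
scene [307 178  45  41 824] [329.93932039 193.69174757]
scene [307 178  45  41 814] [329.81081081 193.26535627]
[(0.61, [187.9, 332.7])]
[(0.68, [185.9, 331.7])]
side [233 138  41  22 468] [250.36111111 149.90384615]
side [233 138  41  22 511] [248.90998043 149.6927593 ]
[(0.77, [144.3, 243.4])]
[(0.9, [144.3, 241.7])]
```

View pics/cmp.png

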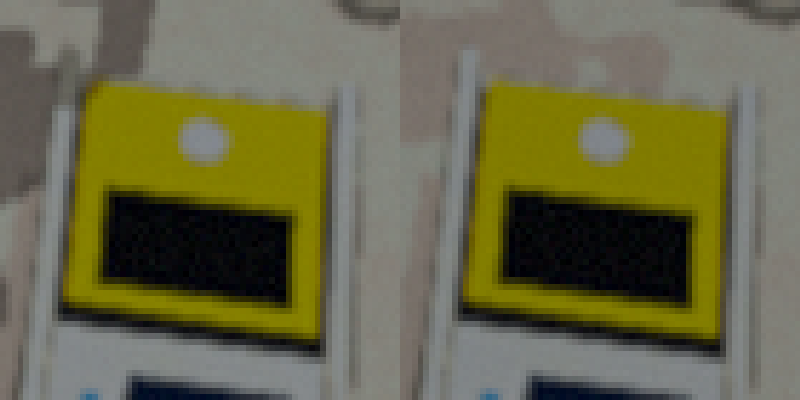

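Before and after look the same, with the dot at about (140,204) in both crops. The cover is latched flush, and the earlier offset was network noise.

```bash
python3 -c "
from station import job
print(job.hand_in())"
```

```text
the job is handed in; nothing more can be done
None
```

The job is done and handed in at about 12 s of the 58 s allowed; the hand-in itself reported no verdict.

- **Opening:** I pressed the yellow cover's mark to its stop with the closed fingertips. It sprang open, and the pictures showed it standing steeply up.
- **Cassette:** I pushed it down until it met a hard stop. The fingertip was at 0.059 m, the stated home height, and the force read 37 N. I did not see the cassette again once the cover was shut.
- **Closing:** I swung the cover shut from behind, pressed it to its stop (26 N) and let go. It stayed down for the more than one second I watched.

**Last checks:** The yellow cover's outline in the scene picture matches the one from before the first press. One network reading of the press mark was 3 px off, but repeat readings and the side-by-side pictures showed no difference.

The blue cover is shut and the other things look undisturbed, by eye only. The tool is clear of everything, with force near zero.

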